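# Index the movement carriage one hole along its rail

## Robot

A 6-joint arm with a two-finger parallel gripper is mounted at the origin on a cart in front of the work surface, level with it; the furniture and walls round the work are solid. World frame = base frame: x ahead of the robot, y to its left, z up, the work surface at z = 0. Lengths are in m, angles in rad, forces in N, time in s.
With the tool pointing down it reaches from about 0.35 to 0.975 m from the base axis. Payload 4.9 kg.
Tool frame: the origin (TCP) lies at the very end of the fingers, on their centre line; the grasp point (between the pads) lies 19 mm behind it (r.tcp_to_grasp is the z of the grasp point in the tool frame, in m); z points along the fingers, y is the direction in which the jaws open and shut (so a half turn about z gives the same grasp; the last joint's range is limited). The gripper opens to 85 mm and grips with 20 to 120 N. Pads are 22 mm wide; open, the fingers measure 114 mm over their backs; the gripper's body (76 mm by 85 mm) begins 54 mm behind the grasp point. The pads swing forward as they close: fully open they stand 13 mm farther back than shut.
Start: joints at [1.008, 0.053, 1.613, -0, 1.476, -0.119], TCP at [0.268, 0.564, 0.231] pointing down, gripper open.
Joint ranges: [-3.01, 3.01], [-1.01, 2.22], [0.06, 2.58], [-1.02, 4.17], [0.09, 2.62], [-3.14, 3.14]. Speed limits (rad/s): [2.57, 2.57, 3.14, 3.14, 3.14, 3.14].

## Interface

Orientations are given as [roll, pitch, yaw] about the fixed x, y, z axes, in that order (R = Rz(yaw) Ry(pitch) Rx(roll)).
In Python, from bench import sensors, viewer, workorder, r gives the robot as it stands.
- The arm moves only by the shell command python3 -m jog 'ROWS' [FORCE]. ROWS is JSON, a list of rows, each a list of 7 numbers: the shift along the tool's x, y, z in cm, then the turn, a rotation vector about the tool's x, y, z in rad, then the finger opening in cm, from 0 to 8.54. In form: [[dx, dy, dz, rx, ry, rz, jaw], ...]. A call has 1 to 12 rows; each row shifts and turns the commanded pose from where the row before left it, along the tool's axes as they then stand; what a row does not reach is not made up. A row lasts 1/12 s, in which the tool goes at most 41.7 mm and 7.16 degrees, less where a joint would pass 70% of its speed; a pose out of reach is approached as far as the arm can. A call with a gripper value outside its range is refused whole. The fingers move at their own pace and stop on an object; FORCE is the grip in N (left out, the last holds). Time passes only in rows, so rows that do not move let the fingers close. It gives the time, the measured TCP pose, the force and the opening at its end, in the units of the state.
- sensors.get_obs(): the state, without advancing time (a new reading comes with each control period).
- viewer.snapshot(name): name is "scene" or "top"; returns a dict with "frame" (384x512x3 uint8, blue, green, red), "K" (3x3 intrinsics, pixels), "origin" and "rotation" of the camera in the world. Camera axes: x right, y down, z forward; pixel columns grow to the right and rows downward; lengths in m; the calibration is good to about 2 mm. A picture is of the moment at which its call begins. There is no depth.
- workorder.hand_in(): hands the job in, once; it reports no verdict.
Trained networks look in a picture, given as the dict that the camera call returned (one of the last four; its "shot" number tells which), for a name from the list of things; names that differ only in an ending like _2 or _b are one class to them, and where a whole thing is asked for, a point or a joint stands for the part that bears it (a point fixed in the world has none). Each returns a list of dicts, best first, with "conf" (0 to 1); they miss things now and then, are a little off and sometimes report something else, mostly with a low value. They report only what shows in the picture. A call takes as long as a camera call.
- viewer.recognise(thing, picture): "box" ([left, top, right, bottom] in pixels, round what is visible of it).
- viewer.mark_of(thing, picture): "uv" ([column, row] in pixels: a listed point, or the origin of a listed thing).
The state is a dict: "time_s": time; "joints": joint angles; "joint_vel": joint speeds; "tau": joint torques, N m; "eef_pos": TCP position; "orientation": TCP orientation; "force": force on the tool from outside, world axes, zero at the start; "ft_torque": the same for the moment, N m; "gripper_width": finger opening in m.
Only numpy, scipy, OpenCV 4.12 (cv2) and the standard library are available. Lean on these libraries where they do the work, as an engineer would, in place of code of your own. Each camera call takes 0.05 s, during which the arm holds its last target.

## Task

Swing the latch lever on the dust-covered indexing stage clear of the hood and open the hood right back until it stands upright. Then pull the carriage's lock plunger up out of its hole, slide the carriage one hole to the right (as seen from the robot), push the plunger's knob fully home in that next hole and finish while still holding it pressed down there, since its spring lifts it a little when let go. Leave the loose things on the bench beside the stage where they are.

Things in the scene. Friction and masses are not known exactly. Their poses are not given: they have to be found in the camera images.
- stage_case: Fixed dark wooden plinth of the stage, 136 mm deep (x), 290 mm long (y from -124 to +166 mm), top 15 mm above the bench. Origin on the bench below the middle of the hood; +x points away from the robot, +y to the robot's left along the rail. It carries all parts of the stage, and directions below are along its axes. Clear hood on it, 130 x 224 mm, top 91 mm above the bench when shut.
- latch (a joint): Brass lever on a post at the left end, 14 x 8 mm, 93 to 101 mm above the bench, reaching 50 mm from its upright pivot. At 0 it points to -y, over the hood's top, and locks the hood; grows (rad) as the free end swings level toward the robot; points to -x at 1.57, stop 1.9; clear of the hood above 1.35. Starts at 0 to 0.25. Stays where left; about 1.5 N at the peg moves it.
- latch_peg (a point): On the upright round steel peg at the lever's free end, by which it is pinched or pushed: 12 mm across, 40 mm from the pivot axis, from 101 to 137 mm above the bench; this point is 123 mm above it.
- latch_pivot (a point): On the latch's upright pivot axis, 102 mm above the bench (top of the lever's hub, 22 mm across).
- hood (a joint): Clear plastic dust hood with aluminium edges, hinged along its lower back edge; 0 is shut, grows (rad) as its front rises and goes back; upright at 1.57, stop at 1.75. Stiff hinge: it stays where it is left; about 3 N at the handle lifts it. The latch blocks it until the lever is clear.
- hood_handle (a point): Middle of the hood's horizontal bow handle: round steel bar 8 mm thick and 100 mm long, along the stage's y, 36 mm in front of the hood's front wall (32 mm free gap behind the bar), 78 mm above the bench when shut. 166 mm in front of the hinge line and 62 mm above it when shut.
- hood_hinge (a point): Middle of the hood's hinge line, which runs along the stage's y, 16 mm above the bench.
- carriage (a joint): Brass carriage, 46 x 100 mm, top 43 mm above the bench, on a rail with four holes 35 mm apart under the hood. 0 is the starting hole; grows (m) to the right (-y): next hole 0.035, then 0.070; one on the left at -0.035. Rubs with 1.5 N; the seated pin leaves 2 mm play either way. A watch movement is fixed on its left half, up to 56 mm above the bench; the plunger is on its right half.
- plunger (a joint): Upward travel of the lock plunger in the carriage (m): 0 is fully home (pin 10 mm deep in the hole); the spring leaves it at about 0.0055 when let go; above 0.010 the pin is out and the carriage can slide; stop at 0.018. Spring 500 N/m: about 3 N holds it home, 3 to 6 N holds it pulled clear. Pin 8 mm thick with a short 6 mm nose, holes 12 mm.
- plunger_knob: Round black knob of the lock plunger, 20 mm tall, 23 mm across with a 26 mm rim round its top 5 mm. Origin at its centre, 66 mm above the bench when fully home, about 71.5 mm when let go; z up. Under it the carriage's top is 43 mm above the bench, with a 24 mm wide bushing 7 mm high round the stem.
- next_hole (a point): Centre of the mouth of the next hole on the right, on the rail's top, 30 mm above the bench; the knob must stand straight above it.
- eye_loupe: Loose black eye loupe, 36 mm across, 39 mm tall, standing to the right of the stage; bystander. Origin under its centre.
- brass_ring: Loose brass case ring, 30 mm across, 19 mm tall, to the right of the stage; bystander. Origin under its centre.
- screwdriver: Loose small screwdriver, 92 mm long, 12 mm thick, lying to the left of the stage; bystander. Origin under its middle.
- watch_strap: Loose brown stiff watch strap, 79 x 18 x 8 mm, lying to the right of the stage; bystander. Origin under its middle.

How it is judged:
On the way, in this order (a step that is already met when the one before it is completed fails the run):
1. the latch lever is swung clear of the hood (past 1.35 rad) while the hood is shut (value of joint latch above 1.35 rad and value of joint hood below 0.1 rad), for 0.1 s.
2. the hood is opened back to upright (past 1.35 rad) (value of joint hood above 1.35 rad), for 0.2 s.
3. the plunger is pulled out of the starting hole (above 10 mm) with the carriage still there (value of joint plunger above 0.01 m and value of joint carriage between -0.012 and 0.012 m), for 0.05 s.
At the end, for the whole second after the job is handed in: The carriage stands at the next hole on the right (31 to 39 mm from its start), the plunger is held within 2.5 mm of fully home by the gripper (more than 1 N of contact on the knob), the hood is open (above 1.3 rad) and the latch lever is clear (above 1.3 rad) (value of joint carriage between 0.031 and 0.039 m and value of joint plunger below 0.0025 m and contact force between the fingers and plunger_knob above 1 N and value of joint each of hood, latch above 1.3 rad); the arm keeps its last pose, push and grip.
It fails at once if a loose bystander is moved more than 30 mm (distance of any of eye_loupe, brass_ring, watch_strap, screwdriver from where it was at the start of the episode above 0.03 m).
It also fails if it takes over 62 s, if anything falls off the work surface, if the arm or the gripper's body presses on something with over 40 N, if the wrist force passes 120 N, or if a joint passes its speed limit or range.

## Working session

There is one attempt and no reset: what is moved stays moved. The work goes in short steps, Python scripts to look and compute and a shell command to move; the robot and the scene stay as the last step left them, time stands still between calls to the robot, and variables do not carry over. Pictures are saved under pics/ and viewed, and the job is handed in when it is done.

```bash
ls; mkdir -p pics; cat > h.py <<'E'
import numpy as np, cv2
from bench import sensors, viewer, workorder, r
def snap(n,f=None):
    p=viewer.snapshot(n)
    if f: cv2.imwrite('pics/'+f,cv2.resize(p['frame'],None,fx=1.5,fy=1.5,interpolation=cv2.INTER_CUBIC))
    return p
def ray(p,uv):
    d=np.linalg.inv(p['K'])@np.array([uv[0],uv[1],1.]); return np.array(p['origin']),np.array(p['rotation'])@d
def onz(p,uv,z):
    o,d=ray(p,uv); return o+d*(z-o[2])/d[2]
def proj(p,X):
    c=np.array(p['rotation']).T@(np.array(X)-np.array(p['origin'])); q=p['K']@c; return q[:2]/q[2]
def tri(a,ua,b,ub):
    o1,d1=ray(a,ua);o2,d2=ray(b,ub);d1/=np.linalg.norm(d1);d2/=np.linalg.norm(d2)
    s=np.linalg.lstsq(np.c_[d1,-d2],o2-o1,rcond=None)[0]
    return (o1+s[0]*d1+o2+s[1]*d2)/2,np.linalg.norm(o1+s[0]*d1-o2-s[1]*d2)
E
python3 - <<'E'
from h import *
np.set_printoptions(precision=4,suppress=True)
s=snap('scene','s0.png');t=snap('top','t0.png')
print(s['origin'],t['origin'],s['K'])
Z=dict(latch_peg=.123,latch_pivot=.102,hood_handle=.078,hood_hinge=.016,plunger_knob=.0715,next_hole=.03,stage_case=0,eye_loupe=0,brass_ring=0,screwdriver=0,watch_strap=0)
for n,z in Z.items():
    out=[]
    for p in(s,t):
        m=viewer.mark_of(n,p)
        out.append(m[0] if m else None)
    for p,m in zip((s,t),out):
        if m: print(n,np.array(m['uv']),m['conf'],onz(p,m['uv'],z))
    if all(out): print('   tri',tri(s,out[0]['uv'],t,out[1]['uv']))
o=sensors.get_obs();print(o)
E
```

```text
pics
[-0.1079 -0.3578  0.6141] [0.3273 0.1873 1.0283] [[466.6767   0.     256.4589]
 [  0.     466.6767 201.203 ]
 [  0.       0.       1.    ]]Traceback (most recent call last):
  File "<stdin>", line 12, in <module>
  File "h.py", line 10, in onz
    o,d=ray(p,uv); return o+d*(z-o[2])/d[2]
                                       ~^^^
IndexError: invalid index to scalar variable.
```

```bash
python3 - <<'E'
from h import *
t=snap('top');print(t['rotation'],t['K']); print(viewer.mark_of('latch_peg',t))
E
```

```text
[-2.95206109 -0.02338623 -1.55024505] [[402.1863937    0.         255.9256632 ]
 [  0.         402.1863937  190.30654991]
 [  0.           0.           1.        ]]
[{'uv': [250.9, 202.1], 'conf': 0.66}]
```

View pics/s0.png

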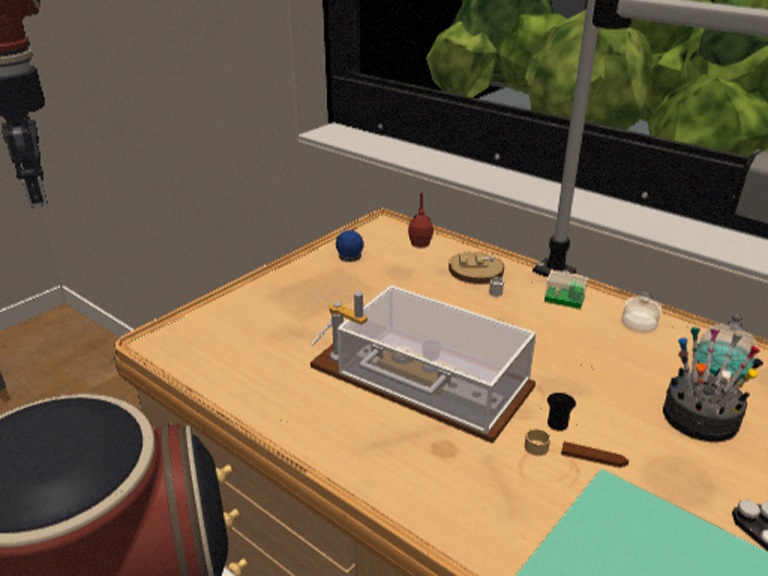

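View pics/t0.png

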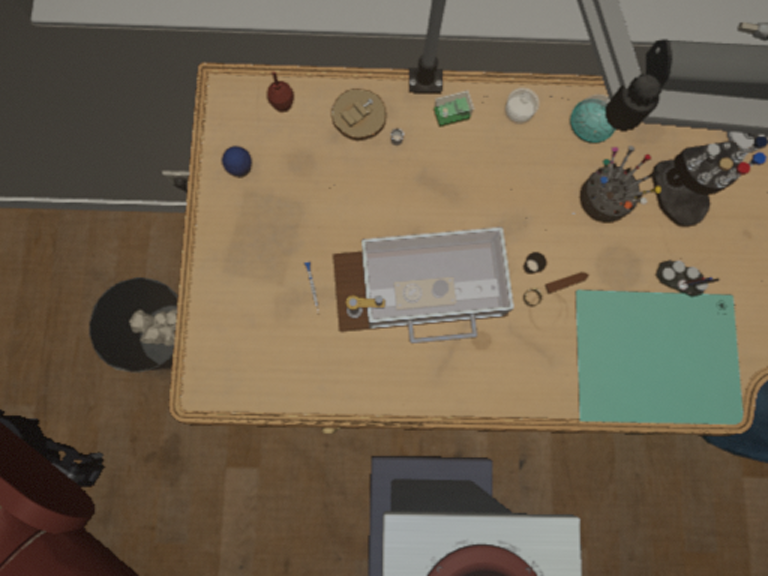

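The scene picture shows the stage with the hood shut. The latch is on its left post at about (345,310) and the handle bow in front at about (400,375). In the top picture the peg is near (378,300), the handle near (443,340) and the knob near (440,288). The camera rotation is given as roll-pitch-yaw, so I'll fix the helper.

```bash
sed -i "s/^def ray/from scipy.spatial.transform import Rotation as Ro\ndef RR(p): return Ro.from_euler('xyz',p['rotation']).as_matrix()\ndef ray/; s/np.array(p\['rotation'\])/RR(p)/g" h.py
cat > m.py <<'E'
from h import *
np.set_printoptions(precision=4,suppress=True)
import sys
def meas(tag,names):
    s=snap('scene',f's{tag}.png');t=snap('top',f't{tag}.png')
    for n,z in names.items():
        out=[]
        for p in(s,t):
            m=viewer.mark_of(n,p)
            out.append(m[0] if m else None)
        for k,p,m in zip('st',(s,t),out):
            if m: print(n,k,np.array(m['uv']),m['conf'],onz(p,m['uv'],z) if z is not None else '')
        if all(out): print('   tri',*tri(s,out[0]['uv'],t,out[1]['uv']))
    return s,t
E
python3 - <<'E'
from m import *
Z=dict(latch_peg=.123,latch_pivot=.102,hood_handle=.078,hood_hinge=.016,plunger_knob=.0715,next_hole=.03,stage_case=0,eye_loupe=0,brass_ring=0,screwdriver=0,watch_strap=0)
meas('1',Z)
o=sensors.get_obs();print(o)
E
```

```text
latch_peg s [236.1 201.6] 0.57 [0.4736 0.1792 0.123 ]
latch_peg t [249.9 199.5] 0.68 [0.4797 0.183  0.123 ]
   tri [0.4797 0.1836 0.1185] 0.0018915168201800825
latch_pivot s [223.7 202.7] 0.53 [0.4788 0.2191 0.102 ]
latch_pivot t [232.7 203.8] 0.49 [0.4721 0.2227 0.102 ]
   tri [0.4747 0.2202 0.1029] 0.007388858035660117
hood_handle s [263.4 250.6] 0.78 [0.4306 0.0738 0.078 ]
hood_handle t [299.  224.9] 0.76 [0.429  0.0649 0.078 ]
   tri [0.4265 0.0674 0.0842] 0.005002628219905919
next_hole s [300.5 257.8] 0.9 [0.5079 0.0412 0.03  ]
next_hole t [233.7 200.8] 0.71 [0.491  0.2232 0.03  ]
   tri [ 0.5529  0.1634 -0.0615] 0.15676705434806773
stage_case s [284.8 254.2] 0.78 [0.5282 0.0941 0.    ]
stage_case t [287.  189.9] 0.73 [0.5281 0.0862 0.    ]
   tri [0.5251 0.0887 0.0054] 0.005422614996134129
eye_loupe s [369.4 283.7] 0.56 [ 0.5596 -0.0874  0.    ]
eye_loupe t [351.6 180. ] 0.68 [ 0.559  -0.0839  0.    ]
   tri [ 0.5604 -0.0857 -0.002 ] 0.0029316305780630767
brass_ring s [262.  250.3] 0.53 [0.5078 0.1396 0.    ]
brass_ring t [353.2 197.5] 0.52 [ 0.5123 -0.087   0.    ]
   tri [ 0.4309 -0.0032  0.1476] 0.13497668733246398
screwdriver s [215.4 221.3] 0.39 [0.5234 0.2927 0.    ]
screwdriver t [207.8 190.5] 0.57 [0.5214 0.2922 0.    ]
   tri [0.5216 0.2917 0.0012] 0.0012426184314008875
watch_strap s [394.5 302.1] 0.58 [ 0.5441 -0.1473  0.    ]
watch_strap t [378.2 188.5] 0.51 [ 0.5379 -0.1536  0.    ]
   tri [ 0.5359 -0.1505  0.0082] 0.0010469347892400956
{'time_s': 1.5, 'joints': array([ 1.008 ,  0.0527,  1.6129, -0.    ,  1.476 , -0.119 ]), 'joint_vel': array([ 0.0004, -0.0007, -0.001 , -0.0014,  0.0018, -0.0006]), 'tau': array([  0.0001, -39.367 , -37.0451,  -0.0001,   0.0007,   0.    ]), 'eef_pos': array([0.2683, 0.5644, 0.2313]), 'orientation': array([3.1416, 0.    , 2.6978]), 'force': array([ 0.5019,  0.0686, -0.4446]), 'ft_torque': array([-0.0547,  0.0005,  0.0053]), 'gripper_width': 0.08540074904249692}
```

```bash
python3 - <<'E'
from h import *
t=snap('top');s=snap('scene')
c=t['frame'][145:240,210:360];cv2.imwrite('pics/tc.png',cv2.resize(c,None,fx=5,fy=5,interpolation=cv2.INTER_CUBIC))
c=s['frame'][180:300,195:365];cv2.imwrite('pics/sc.png',cv2.resize(c,None,fx=4.5,fy=4.5,interpolation=cv2.INTER_CUBIC))
E
```

```text
(no output)
```

View pics/tc.png

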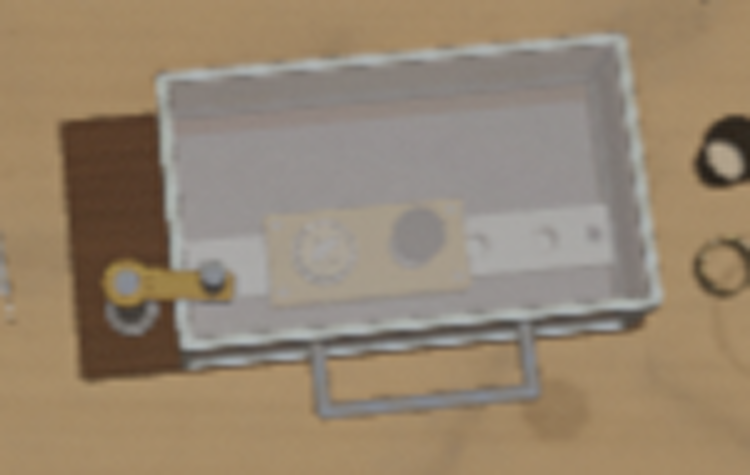

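View pics/sc.png

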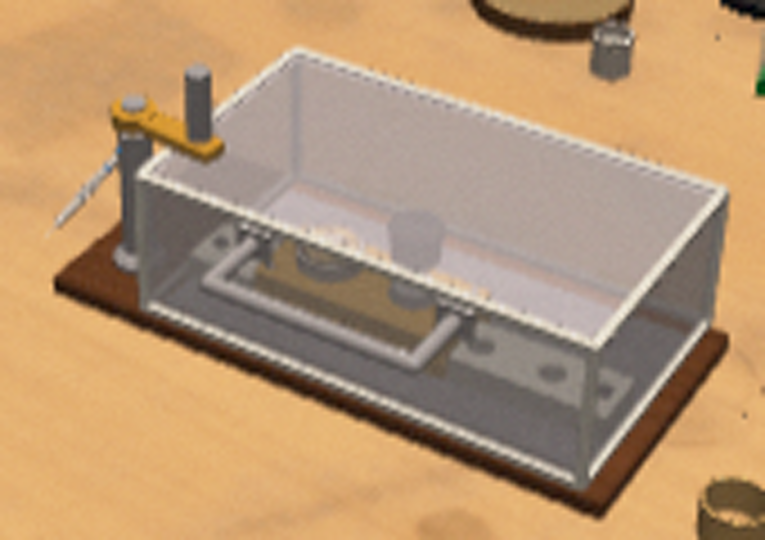

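```bash
cat > fit.py <<'E'
from m import *
from scipy.optimize import least_squares
t=snap('top');s=snap('scene')
T=[((160,75),(.065,.112,.091)),((625,38),(.065,-.112,.091)),((658,303),(-.065,-.112,.091)),((183,345),(-.065,.112,.091)),((322,412),(-.101,.048,.078)),((535,393),(-.101,-.048,.078))]
S=[((298,50),(.065,.112,.091)),((725,187),(.065,-.112,.091)),((600,345),(-.065,-.112,.091)),((140,175),(-.065,.112,.091)),((212,282),(-.101,.048,.078)),((415,362),(-.101,-.048,.078)),((600,515),(-.068,-.124,0))]
obs=[(t,(np.array(u)+.5)/5-.5+[210,145],X) for u,X in T]+[(s,(np.array(u)+.5)/4.5-.5+[195,180],X) for u,X in S]
def W(v,X): c,n=np.cos(v[2]),np.sin(v[2]); return np.array([v[0]+c*X[0]-n*X[1],v[1]+n*X[0]+c*X[1],X[2]])
def res(v): return np.concatenate([proj(p,W(v,X)+np.r_[0,0,v[3]])-u for p,u,X in obs])
q=least_squares(res,[.527,.088,.15,0],loss='soft_l1',f_scale=1)
print(q.x);print(res(q.x).reshape(-1,2))
v=q.x
def inv(w): c,n=np.cos(v[2]),np.sin(v[2]);d=w[:2]-v[:2];return np.array([c*d[0]+n*d[1],-n*d[0]+c*d[1]])
for nm,p,sc,off,u,z in [('pivT',t,5,(210,145),(126,281),.104),('pivS',s,4.5,(195,180),(135,102),.104),('pegT',t,5,(210,145),(212,272),.137),('pegS',s,4.5,(195,180),(198,72),.137),('knobT',t,5,(210,145),(418,235),.08),('holeT',t,5,(210,145),(478,242),.03),('hole2T',t,5,(210,145),(545,237),.03),('knobS',s,4.5,(195,180),(415,218),.0815),('hole1S',s,4.5,(195,180),(482,345),.03),('hole2S',s,4.5,(195,180),(552,372),.03)]:
    w=onz(p,(np.array(u)+.5)/sc-.5+off,z);print(nm,w,inv(w))
for n in ['handle','origin','hinge']: print(n,W(v,dict(handle=(-.101,0,.078),origin=(0,0,0),hinge=(.065,0,.016))[n]))
E
python3 fit.py
```

```text
[0.5293 0.0848 0.1179 0.0005]
[[ 0.5852  0.4697]
 [-0.4942 -0.2477]
 [ 0.2177 -0.5389]
 [ 1.0213 -0.0989]
 [ 1.5539 -0.2673]
 [-0.9394 -0.2969]
 [-0.2444 -0.4191]
 [-0.0763  0.2767]
 [-0.9116 -0.4292]
 [ 0.0298 -0.6739]
 [ 0.2292  0.2364]
 [-1.1803 -0.1559]
 [ 0.3544  3.1018]]
pivT [0.4789 0.218  0.104 ] [-0.0343  0.1382]
pivS [0.4789 0.2165 0.104 ] [-0.0345  0.1367]
pegT [0.4786 0.1784 0.137 ] [-0.0393  0.0989]
pegS [0.4769 0.1751 0.137 ] [-0.0414  0.0959]
knobT [0.5087 0.0791 0.08  ] [-0.0211 -0.0032]
holeT [0.5154 0.043  0.03  ] [-0.0186 -0.0399]
hole2T [0.5189 0.0089 0.03  ] [-0.0193 -0.0741]
knobS [0.513  0.0809 0.0815] [-0.0166 -0.0019]
hole1S [0.5134 0.0421 0.03  ] [-0.0208 -0.0405]
hole2S [0.5175 0.0078 0.03  ] [-0.0207 -0.075 ]
handle [0.429  0.0729 0.078 ]
origin [0.5293 0.0848 0.    ]
hinge [0.5938 0.0924 0.016 ]
```

```bash
python3 -m jog '[[0,0,0,0,0,0.112,6],[0,0,0,0,0,0.112,6],[0,0,0,0,0,0.112,6],[0,0,0,0,0,0.112,6],[0,0,0,0,0,0.112,6],[0,0,0,0,0,0.112,6],[0,0,0,0,0,0.112,6],[0,0,0,0,0,0.112,6],[0,0,0,0,0,0.112,6]]' 20
python3 -m jog '[[-3.4,1.35,0,0,0,0,6],[-3.4,1.35,0,0,0,0,6],[-3.4,1.35,0,0,0,0,6],[-3.4,1.35,0,0,0,0,6],[-3.4,1.35,0,0,0,0,6],[-3.4,1.35,0,0,0,0,6],[-3.4,1.35,0,0,0,0,6],[-3.4,1.35,0,0,0,0,6],[-3.4,1.35,0,0,0,0,6],[-3.4,1.35,0,0,0,0,6],[-3.4,1.35,0,0,0,0,6],[-3.4,1.35,0,0,0,0,6]]'
```

```text
time_s: 2.45
eef_pos: [0.2683, 0.5644, 0.2313]
orientation: [-3.142, 0.0, 1.684]
force: [-0.1, -1.1, 0.3]
gripper_width: 0.06
time_s: 3.45
eef_pos: [0.4782, 0.1769, 0.2316]
orientation: [3.141, -0.0, 1.69]
force: [0.9, -0.3, 0.6]
gripper_width: 0.0603
```

```bash
python3 -m jog '[[0,0,3,0,0,0,5],[0,0,3,0,0,0,5],[0,0,3,0,0,0,5],[0,0,3,0,0,0,4],[0,0,0,0,0,0,3]]' 20
python3 - <<'E'
from h import *
t=snap('top');s=snap('scene')
a=cv2.resize(t['frame'][145:240,210:360],None,fx=5,fy=5,interpolation=cv2.INTER_CUBIC)
cv2.imwrite('pics/tc2.png',a)
c=s['frame'][150:270,195:365];cv2.imwrite('pics/sc2.png',cv2.resize(c,None,fx=4.5,fy=4.5,interpolation=cv2.INTER_CUBIC))
E
```

```text
time_s: 3.87
eef_pos: [0.473, 0.1773, 0.1045]
orientation: [-3.129, 0.001, 1.689]
force: [-0.5, -0.4, -1.1]
gripper_width: 0.0304
```

View pics/sc2.png

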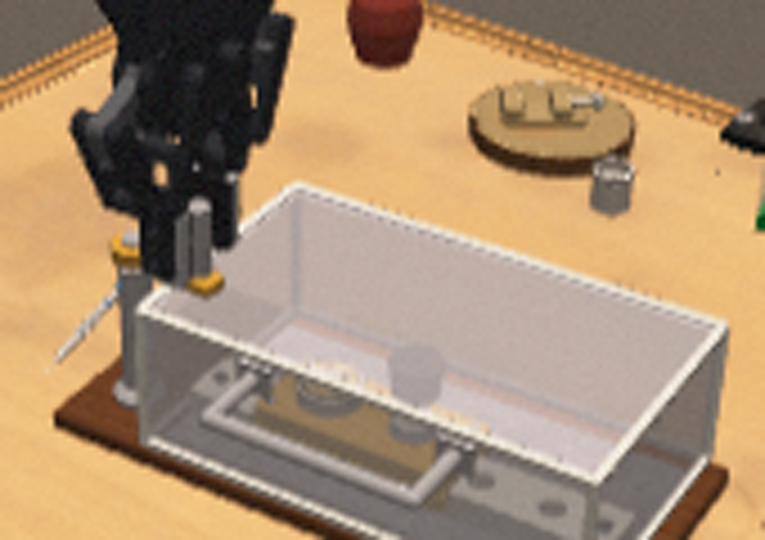

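The peg, at about (197,240), stands between the two black fingers just above the brass lever. I'll close on it.

```bash
python3 -m jog '[[0,0,-0.3,0,0,0,0.8],[0,0,0,0,0,0,0.8],[0,0,0,0,0,0,0.8],[0,0,0,0,0,0,0.8]]' 20
python3 - <<'E'
from h import *
t=snap('top');s=snap('scene')
c=s['frame'][150:270,195:365];cv2.imwrite('pics/sc3.png',cv2.resize(c,None,fx=4.5,fy=4.5,interpolation=cv2.INTER_CUBIC))
o=sensors.get_obs();print(o['eef_pos'],o['orientation'],o['gripper_width'],o['force'])
E
```

```text
time_s: 4.3
eef_pos: [0.4795, 0.1789, 0.1174]
orientation: [3.137, 0.0, 1.69]
force: [0.0, -1.3, 7.2]
gripper_width: 0.0109
[0.47949296 0.17887433 0.11735625] [ 3.13677047e+00 -3.56643430e-05  1.69001655e+00] 0.010480806959873275 [-0.19541444 -2.39619791  7.37332838]
```

View pics/sc3.png

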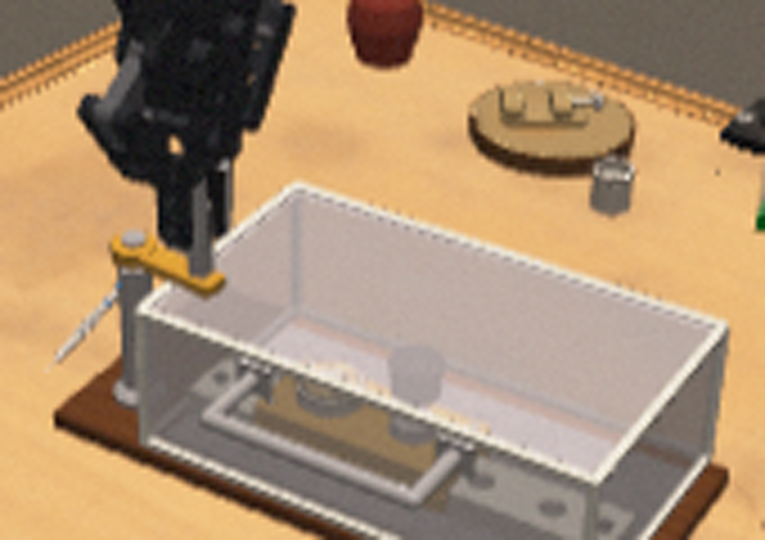

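```bash
python3 -m jog '[[0,0,-0.2,0,0,0,0.8],[0.24,-0.93,0,0,0,0,0.8],[0.45,-0.84,0,0,0,0,0.8],[0.64,-0.71,0,0,0,0,0.8],[0.79,-0.55,0,0,0,0,0.8],[0.9,-0.33,0,0,0,0,0.8],[0.95,-0.12,0,0,0,0,0.8],[0.3,0,0,0,0,0,0.8],[0,0,0,0,0,0,0.8],[0,0,0,0,0,0,0.8]]'
python3 - <<'E'
from h import *
t=snap('top');s=snap('scene')
c=s['frame'][150:270,195:365];cv2.imwrite('pics/sc4.png',cv2.resize(c,None,fx=4.5,fy=4.5,interpolation=cv2.INTER_CUBIC))
o=sensors.get_obs();print(o['eef_pos'],o['orientation'],o['gripper_width'],o['force'])
E
```

```text
time_s: 5.23
eef_pos: [0.4378, 0.2181, 0.1174]
orientation: [-3.141, -0.001, 1.691]
force: [-1.5, 0.1, 7.6]
gripper_width: 0.0109
[0.43777656 0.21812215 0.11739564] [-3.14081071e+00 -1.66104929e-03  1.69063523e+00] 0.010790870935864352 [-2.26348276  0.49167997  6.88778672]
```

View pics/sc4.png

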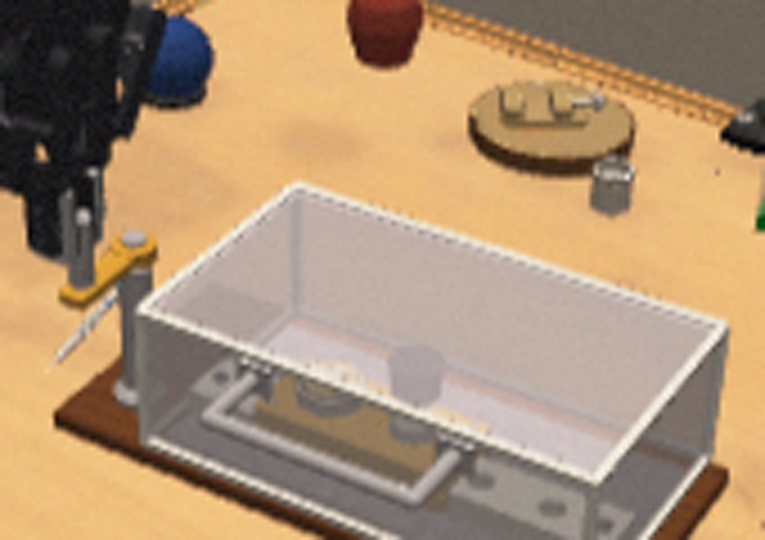

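The latch lever now points toward the robot, with the peg at about (82,240), clear of the hood. Next I'll release it and go to the handle.

```bash
python3 -m jog '[[0,0,0,0,0,0,2.6],[0,0,0,0,0,0,2.6],[0,0,-2.5,0,0,0,2.6],[0,0,-2.5,0,0,0,2.6],[-3.58,-0.65,0,0,0,0,2.6],[-3.58,-0.65,0,0,0,0,2.6],[-3.58,-0.65,0,0,0,0,2.6],[-3.58,-0.65,0,0,0,0,2.6],[0,0,2.3,0,0,0,2.6],[0,0,2.3,0,0,0,2.6],[0,0,0,0,0,0,2.6],[0,0,0,0,0,0,2.6]]'
python3 - <<'E'
from h import *
t=snap('top');s=snap('scene')
c=s['frame'][150:270,195:365];cv2.imwrite('pics/sc5.png',cv2.resize(c,None,fx=4.5,fy=4.5,interpolation=cv2.INTER_CUBIC))
a=cv2.resize(t['frame'][145:240,210:360],None,fx=5,fy=5,interpolation=cv2.INTER_CUBIC)
cv2.imwrite('pics/tc5.png',a)
o=sensors.get_obs();print(o['eef_pos'],o['orientation'],o['gripper_width'],o['force'])
E
```

```text
time_s: 6.33
eef_pos: [0.4276, 0.0718, 0.1186]
orientation: [-3.137, -0.001, 1.69]
force: [-0.5, 0.1, 1.0]
gripper_width: 0.0257
[0.42961049 0.07205477 0.12114946] [ 3.14094684e+00 -2.14861264e-04  1.69058972e+00] 0.02603306955345539 [0.29197772 0.9327538  0.03252239]
```

View pics/sc5.png

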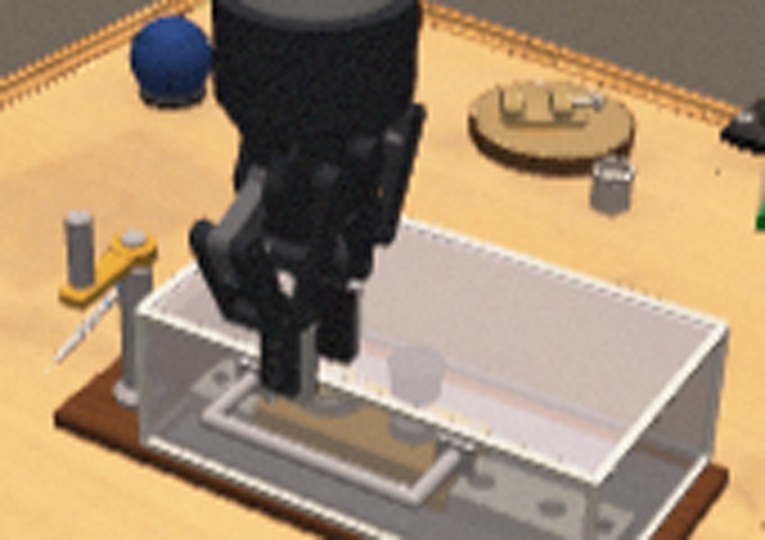

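View pics/tc5.png

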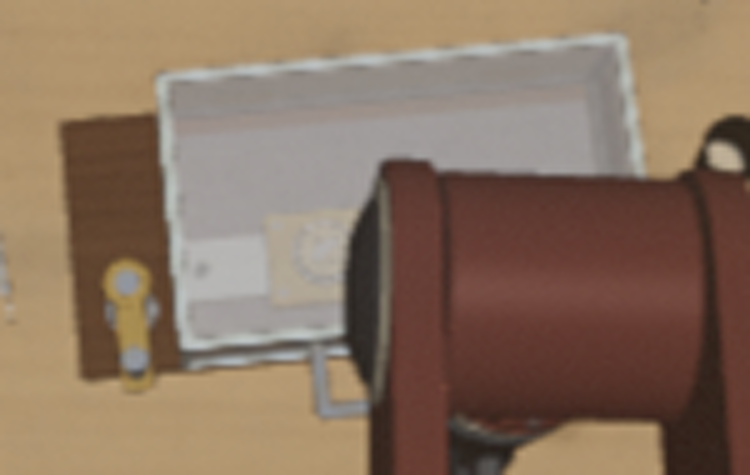

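The lever points at the robot and the jaws are above the middle of the handle bow. I'll descend over the bar.

```bash
python3 -m jog '[[0,0,1.5,0,0,0,2.6],[0,0,1.5,0,0,0,2.6],[0,0,1.5,0,0,0,2.6],[0,0,0,0,0,0,2.6]]'
python3 -m jog '[[0,0,1.6,0,0,0,2.6],[0,0,0,0,0,0,2.6],[0,0,0,0,0,0,0.6],[0,0,0,0,0,0,0.6],[0,0,0,0,0,0,0.6],[0,0,0,0,0,0,0.6]]' 25
python3 - <<'E'
from h import *
s=snap('scene')
c=s['frame'][150:270,195:365];cv2.imwrite('pics/sc6.png',cv2.resize(c,None,fx=4.5,fy=4.5,interpolation=cv2.INTER_CUBIC))
o=sensors.get_obs();print(o['eef_pos'],o['orientation'],o['gripper_width'],o['force'])
E
```

```text
time_s: 6.77
eef_pos: [0.428, 0.0721, 0.0739]
orientation: [-3.138, -0.001, 1.691]
force: [-1.2, 0.5, 0.1]
gripper_width: 0.026
time_s: 7.27
eef_pos: [0.4291, 0.0717, 0.0605]
orientation: [-3.141, -0.0, 1.69]
force: [-5.5, 1.2, 6.1]
gripper_width: 0.0068
[0.42911862 0.07172365 0.06050415] [-3.14085897e+00 -2.92844643e-04  1.69002274e+00] 0.006962455138248288 [-6.24689753  0.5203933   5.31469129]
```

View pics/sc6.png

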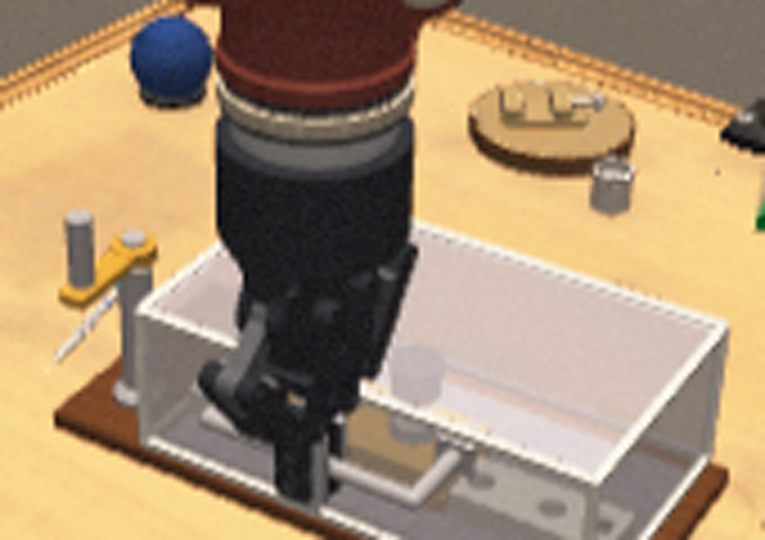

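```bash
python3 -c "
import numpy as np
a=.3575+np.arange(0,1.65,.1);x=-17.72*np.cos(a);z=17.72*np.sin(a)
print(np.c_[np.diff(x),-np.diff(z)].round(2).tolist())"
```

```text
[[0.7, -1.63], [0.86, -1.55], [1.01, -1.45], [1.15, -1.35], [1.28, -1.22], [1.4, -1.09], [1.5, -0.95], [1.58, -0.79], [1.66, -0.63], [1.71, -0.46], [1.75, -0.29], [1.77, -0.11], [1.77, 0.06], [1.75, 0.24], [1.72, 0.42], [1.67, 0.59]]
```

```bash
python3 -m jog '[[0,0.35,-0.82,0,0,0,0.6],[0,0.35,-0.81,0,0,0,0.6],[0,0.43,-0.78,0,0,0,0.6],[0,0.43,-0.77,0,0,0,0.6],[0,0.5,-0.73,0,0,0,0.6],[0,0.51,-0.72,0,0,0,0.6],[0,0.57,-0.68,0,0,0,0.6],[0,0.58,-0.67,0,0,0,0.6],[0,0,0,0,0,0,0.6]]'
python3 - <<'E'
from h import *
s=snap('scene')
c=s['frame'][120:270,195:365];cv2.imwrite('pics/sc7.png',cv2.resize(c,None,fx=4,fy=4,interpolation=cv2.INTER_CUBIC))
o=sensors.get_obs();print(o['eef_pos'],o['orientation'],o['gripper_width'],o['force'])
E
```

```text
time_s: 8.07
eef_pos: [0.4669, 0.0762, 0.1224]
orientation: [-3.141, -0.0, 1.69]
force: [-10.2, 0.8, 8.9]
gripper_width: 0.0065
[0.46677522 0.07614414 0.12223797] [-3.14096407e+00 -1.79476300e-04  1.68999883e+00] 0.006645202675875787 [-8.73096293  0.56430672  9.01027083]
```

View pics/sc7.png

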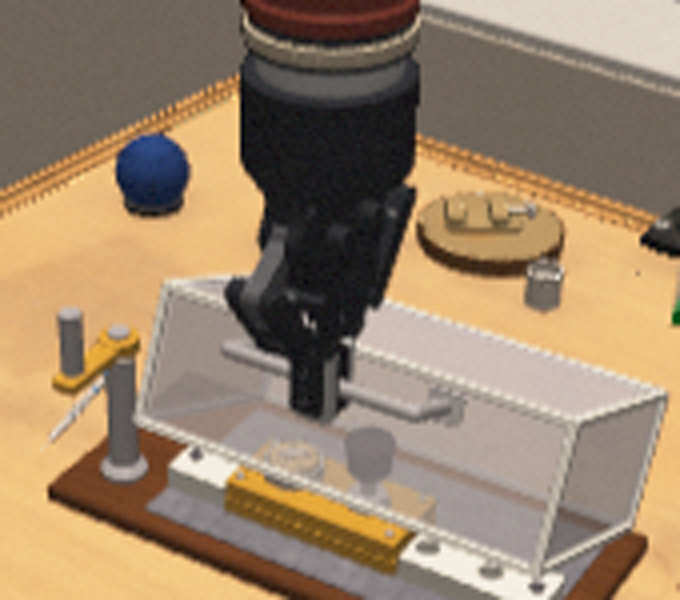

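The hood is rising with the bar still in the jaws. I'll continue the arc.

```bash
python3 -m jog '[[0,0.64,-0.61,0,0,0,0.6],[0,0.64,-0.61,0,0,0,0.6],[0,0.7,-0.55,0,0,0,0.6],[0,0.7,-0.54,0,0,0,0.6],[0,0.75,-0.48,0,0,0,0.6],[0,0.75,-0.47,0,0,0,0.6],[0,0.79,-0.4,0,0,0,0.6],[0,0.79,-0.39,0,0,0,0.6],[0,0.83,-0.32,0,0,0,0.6],[0,0.83,-0.31,0,0,0,0.6],[0,0.85,-0.23,0,0,0,0.6],[0,0.86,-0.23,0,0,0,0.6]]'
python3 - <<'E'
from h import *
s=snap('scene')
c=s['frame'][120:270,195:365];cv2.imwrite('pics/sc8.png',cv2.resize(c,None,fx=4,fy=4,interpolation=cv2.INTER_CUBIC))
o=sensors.get_obs();print(o['eef_pos'],o['orientation'],o['gripper_width'],o['force'])
E
```

```text
time_s: 9.12
eef_pos: [0.5585, 0.087, 0.1727]
orientation: [3.139, 0.0, 1.69]
force: [-3.2, -0.1, 4.4]
gripper_width: 0.0067
[0.55996524 0.0871215  0.17309866] [ 3.13640958e+00 -2.08847172e-05  1.68967105e+00] 0.006710338259684891 [-0.53081195  0.24737698  6.71518248]
```

View pics/sc8.png

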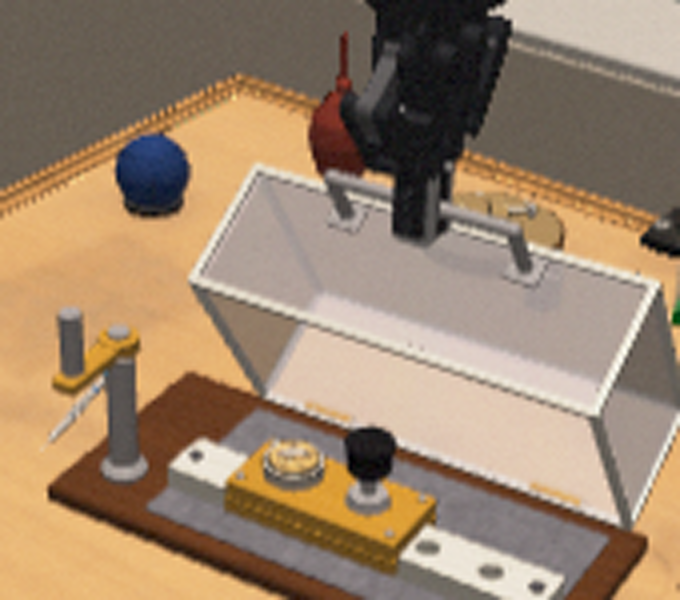

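The hood stands at about 60 degrees and the bar is still held. I'll finish the arc.

```bash
python3 -m jog '[[0,0.87,-0.15,0,0,0,0.6],[0,0.88,-0.14,0,0,0,0.6],[0,0.88,-0.06,0,0,0,0.6],[0,0.89,-0.05,0,0,0,0.6],[0,0.88,0.03,0,0,0,0.6],[0,0.89,0.03,0,0,0,0.6],[0,0.88,0.12,0,0,0,0.6],[0,0.87,0.12,0,0,0,0.6],[0,0.86,0.21,0,0,0,0.6],[0,0.86,0.21,0,0,0,0.6],[0,0.84,0.29,0,0,0,0.6],[0,0,0,0,0,0,0.6]]'
python3 -m jog '[[0,0,0,0,0,0,0.6],[0,0,0,0,0,0,0.6]]'
python3 - <<'E'
from h import *
s=snap('scene')
c=s['frame'][120:270,195:365];cv2.imwrite('pics/sc9.png',cv2.resize(c,None,fx=4,fy=4,interpolation=cv2.INTER_CUBIC))
o=sensors.get_obs();print(o['eef_pos'],o['orientation'],o['gripper_width'],o['force'])
E
```

```text
time_s: 10.17
eef_pos: [0.654, 0.0983, 0.1638]
orientation: [3.139, 0.0, 1.69]
force: [3.4, -0.1, 2.6]
gripper_width: 0.0069
time_s: 10.33
eef_pos: [0.6526, 0.0981, 0.1643]
orientation: [3.14, 0.0, 1.69]
force: [2.2, -0.4, 2.3]
gripper_width: 0.0072
[0.6523513  0.09805706 0.1644007 ] [3.14063433e+00 3.36743645e-04 1.68971642e+00] 0.007066165396280345 [ 3.31856832 -1.30222871  2.23501839]
```

View pics/sc9.png

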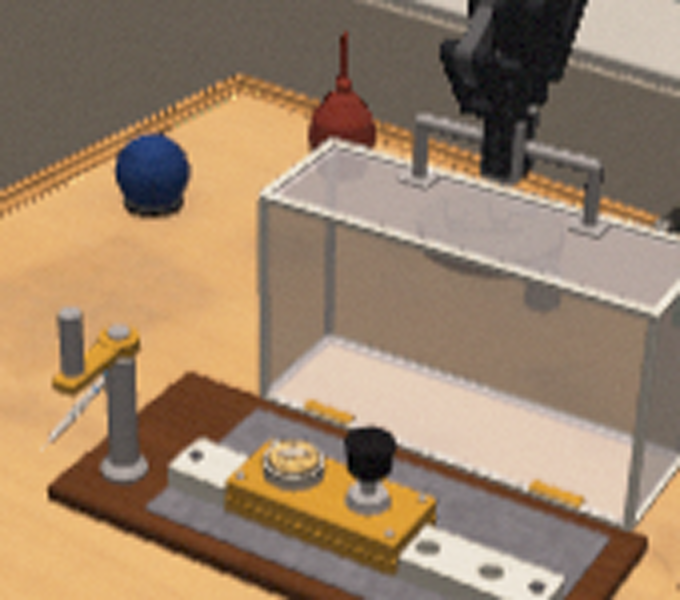

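The hood stands upright. I'll release it, rise clear, then measure the uncovered knob and holes.

```bash
python3 -m jog '[[0,0,0,0,0,0,3],[0,0,0,0,0,0,3],[0,0,-2,0,0,0,3],[0,0,-3,0,0,0,4],[0,0,-3,0,0,0,4],[0,0,0,0,0,0,4]]' 
python3 - <<'E'
from m import *
s,t=meas('10',dict(plunger_knob=.0715,next_hole=.03,hood_handle=None,latch_peg=.123))
c=s['frame'][120:270,195:365];cv2.imwrite('pics/sc10.png',cv2.resize(c,None,fx=4,fy=4,interpolation=cv2.INTER_CUBIC))
a=cv2.resize(t['frame'][145:240,210:360],None,fx=5,fy=5,interpolation=cv2.INTER_CUBIC)
cv2.imwrite('pics/tc10.png',a)
o=sensors.get_obs();print(o['eef_pos'],o['orientation'],o['gripper_width'],o['force'],o['time_s'])
E
```

```text
time_s: 10.88
eef_pos: [0.6543, 0.0985, 0.2518]
orientation: [3.132, 0.001, 1.69]
force: [0.9, -0.2, 1.7]
gripper_width: 0.0399
plunger_knob s [288.9 233.3] 0.73 [0.5127 0.0752 0.0715]
next_hole s [297.1 257.7] 0.55 [0.5038 0.0466 0.03  ]
hood_handle s [321.9 154.3] 0.91 
hood_handle t [289.8 117.6] 0.7 
   tri [0.6554 0.0994 0.1842] 0.0009464363290782171
latch_peg s [319.5 153.6] 0.53 [0.7629 0.1712 0.123 ]
latch_peg t [235.5 218.6] 0.54 [0.4351 0.2145 0.123 ]
   tri [0.4773 0.1215 0.2481] 0.21175170173282706
[0.6516 0.0982 0.2432] [-3.1396 -0.0002  1.6898] 0.0400120123954217 [ 0.768  -0.1533 -0.1459] 11.3833
```

View pics/tc10.png

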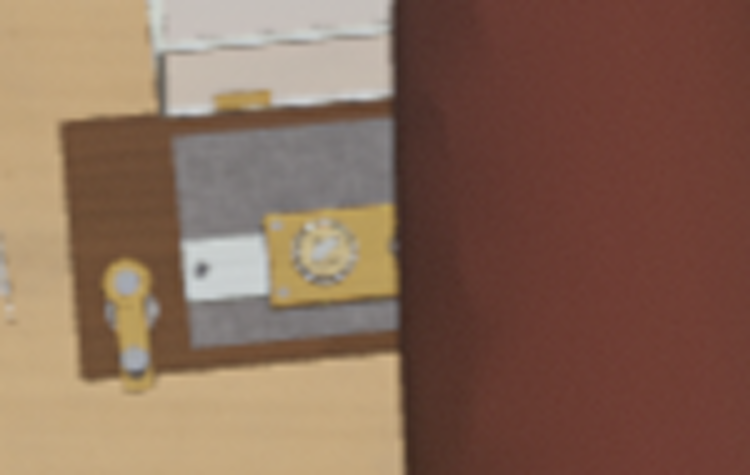

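View pics/sc10.png

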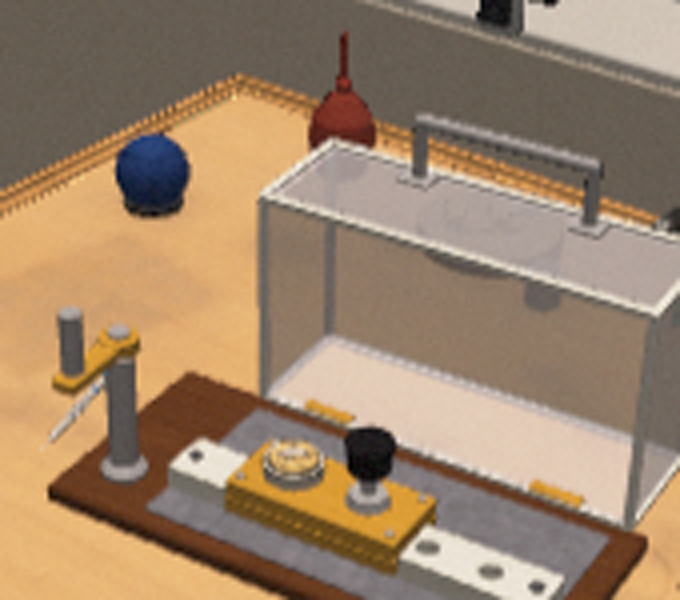

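```bash
python3 - <<'E'
from m import *
s=snap('scene');t=snap('top')
v=[.5293,.0848,.1179]
def inv(w): c,n=np.cos(v[2]),np.sin(v[2]);d=w[:2]-v[:2];return np.array([c*d[0]+n*d[1],-n*d[0]+c*d[1]])
for n,u,z in [('knobtop',(370,440),.0815),('bush base',(370,500),.043),('hole+1',(428,547),.03),('hole+2',(491,571),.03),('hole-1',(196,456),.03)]:
    w=onz(s,(np.array(u)+.5)/4-.5+[195,120],z);print(n,w,inv(w))
w=onz(t,(np.array((203,268))+.5)/5-.5+[210,145],.03);print('h-1 top',w,inv(w))
# crisp zoom
c=s['frame'][218:262,265:315];cv2.imwrite('pics/k.png',cv2.resize(c,None,fx=12,fy=12,interpolation=cv2.INTER_CUBIC))
E
```

```text
knobtop [0.509  0.0773 0.0815] [-0.021  -0.0051]
bush base [0.5115 0.0775 0.043 ] [-0.0185 -0.0052]
hole+1 [0.513  0.0421 0.03  ] [-0.0212 -0.0405]
hole+2 [0.5174 0.0075 0.03  ] [-0.0209 -0.0753]
hole-1 [0.4974 0.182  0.03  ] [-0.0202  0.1002]
h-1 top [0.4987 0.1819 0.03  ] [-0.019  0.1  ]
```

View pics/k.png

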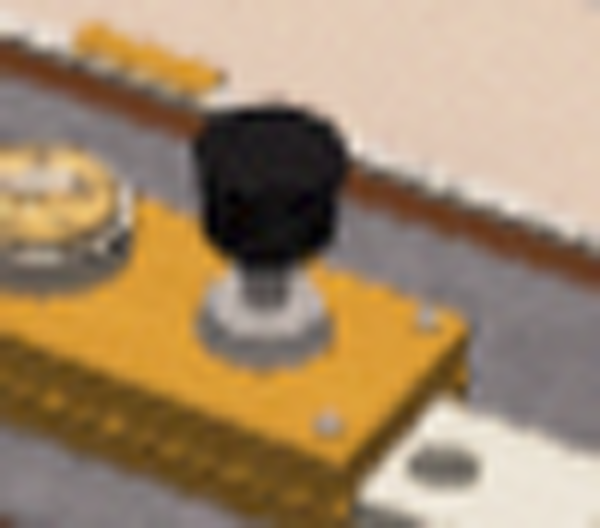

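The knob centre is at about (270,180) in the zoom, and the estimates agree: world (0.510, 0.0775), with the next hole 35 mm along tool -x. I'll approach it now.

```bash
python3 -m jog '[[-0.1,-3.58,0,0,0,0,5],[-0.1,-3.58,0,0,0,0,5],[-0.1,-3.58,0,0,0,0,5],[-0.1,-3.58,0,0,0,0,5],[0,0,3,0,0,0,5],[0,0,3,0,0,0,5],[0,0,3,0,0,0,5],[0,0,2.5,0,0,0,5],[0,0,0,0,0,0,5],[0,0,0,0,0,0,5],[0,0,0,0,0,0,5]]' 
python3 - <<'E'
from m import *
s=snap('scene')
c=s['frame'][130:270,195:365];cv2.imwrite('pics/sc11.png',cv2.resize(c,None,fx=4,fy=4,interpolation=cv2.INTER_CUBIC))
o=sensors.get_obs();print(o['eef_pos'],o['orientation'],o['gripper_width'],o['force'],o['time_s'])
E
```

```text
time_s: 12.4
eef_pos: [0.5115, 0.0773, 0.1312]
orientation: [3.139, 0.0, 1.69]
force: [0.3, 0.1, 0.3]
gripper_width: 0.0499
[0.512  0.0773 0.1319] [3.1378 0.0004 1.6898] 0.049975195191816285 [ 0.1745 -0.511   0.5361] 12.45
```

View pics/sc11.png

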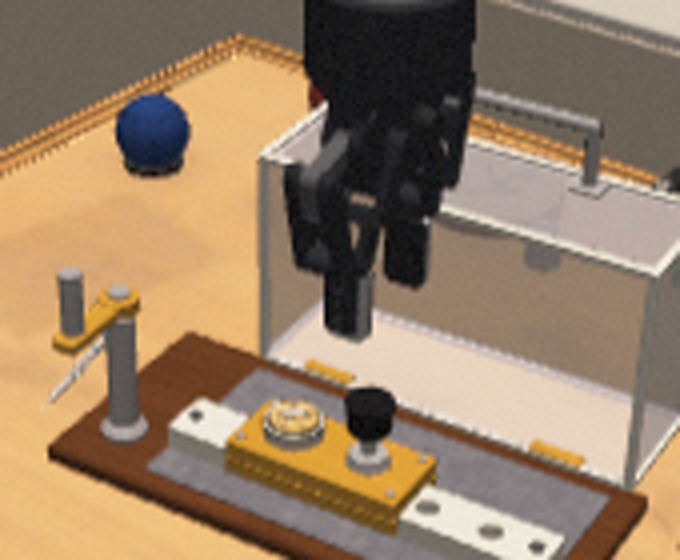

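```bash
python3 -m jog '[[0,-0.1,2,0,0,0,5],[0,0,2,0,0,0,5],[0,0,1.5,0,0,0,5],[0,0,1.2,0,0,0,5],[0,0,0,0,0,0,5],[0,0,0,0,0,0,5]]' 
python3 - <<'E'
from m import *
s=snap('scene')
c=s['frame'][130:270,195:365];cv2.imwrite('pics/sc12.png',cv2.resize(c,None,fx=4,fy=4,interpolation=cv2.INTER_CUBIC))
o=sensors.get_obs();print(o['eef_pos'],o['orientation'],o['gripper_width'],o['force'],o['time_s'])
E
```

```text
time_s: 12.95
eef_pos: [0.51, 0.0771, 0.0633]
orientation: [3.141, 0.0, 1.69]
force: [0.5, -0.5, 0.5]
gripper_width: 0.0502
[0.5106 0.0771 0.0639] [3.1393 0.0003 1.6898] 0.04989623224104488 [ 0.0021  0.1836 -0.211 ] 13.0
```

View pics/sc12.png

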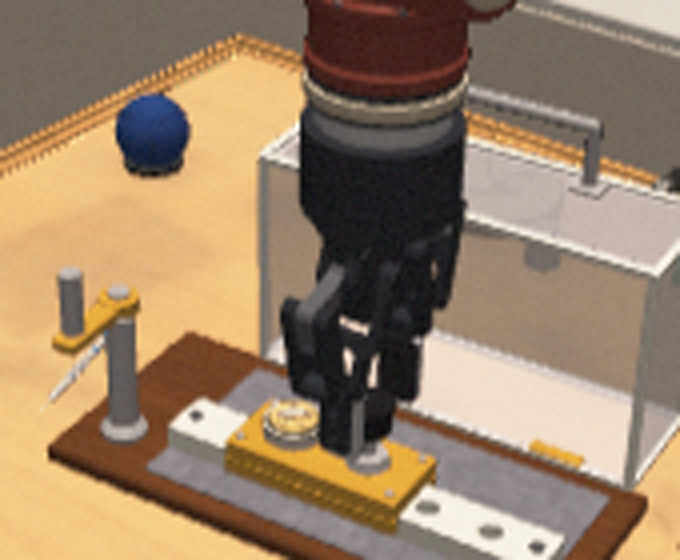

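The fingers straddle the knob and clear the movement. I'll close on it.

```bash
python3 -m jog '[[0,0,0,0,0,0,2],[0,0,0,0,0,0,2],[0,0,0,0,0,0,2],[0,0,0,0,0,0,2],[0,0,0,0,0,0,2]]' 60
python3 -m jog '[[0,0,-0.3,0,0,0,2],[0,0,-0.3,0,0,0,2],[0,0,-0.3,0,0,0,2],[0,0,0,0,0,0,2],[0,0,0,0,0,0,2]]'
python3 - <<'E'
from m import *
s=snap('scene')
c=s['frame'][150:270,225:365];cv2.imwrite('pics/sc13.png',cv2.resize(c,None,fx=5,fy=5,interpolation=cv2.INTER_CUBIC))
o=sensors.get_obs();print(o['eef_pos'],o['orientation'],o['gripper_width'],o['force'],o['time_s'])
E
```

```text
time_s: 13.42
eef_pos: [0.51, 0.0771, 0.063]
orientation: [3.14, 0.0, 1.69]
force: [0.7, 0.8, 1.4]
gripper_width: 0.0224
time_s: 13.83
eef_pos: [0.5099, 0.0771, 0.0715]
orientation: [3.14, 0.0, 1.69]
force: [3.2, 0.6, -4.0]
gripper_width: 0.0225
[0.5099 0.0771 0.0714] [3.1401 0.0001 1.6898] 0.02235790724510187 [ 4.7442  0.2851 -3.3252] 13.8833
```

View pics/sc13.png

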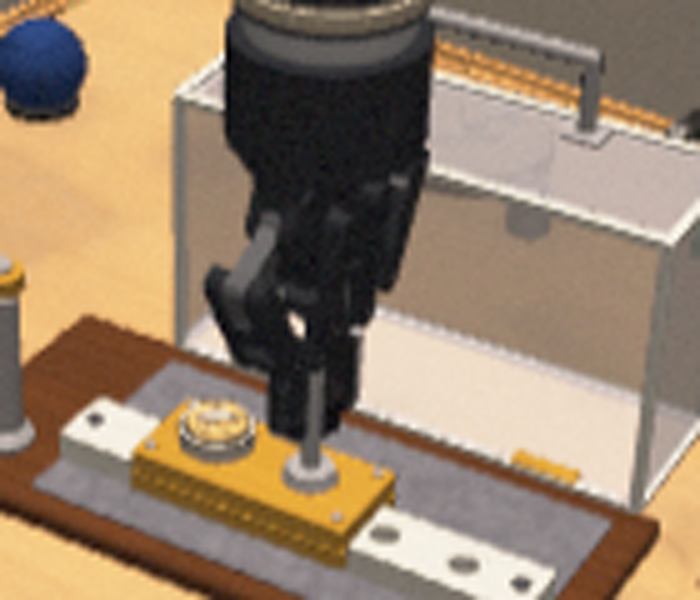

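The knob is lifted 8.5 mm, with the stem showing above the bushing at about (315,410), so the plunger is near 14 mm. The carriage can slide now.

```bash
python3 -m jog '[[-0.5,0,0,0,0,0,2],[-0.5,0,0,0,0,0,2],[-0.5,0,0,0,0,0,2],[-0.5,0,0,0,0,0,2],[-0.5,0,0,0,0,0,2],[-0.5,0,0,0,0,0,2],[-0.5,0,0,0,0,0,2],[0,0,0,0,0,0,2],[0,0,0,0,0,0,2],[0,0,0,0,0,0,2]]'
python3 - <<'E'
from m import *
s=snap('scene')
c=s['frame'][150:270,225:365];cv2.imwrite('pics/sc14.png',cv2.resize(c,None,fx=5,fy=5,interpolation=cv2.INTER_CUBIC))
o=sensors.get_obs();print(o['eef_pos'],o['orientation'],o['gripper_width'],o['force'],o['time_s'])
E
```

```text
time_s: 14.72
eef_pos: [0.514, 0.0422, 0.0714]
orientation: [3.141, 0.001, 1.69]
force: [5.0, -0.6, -2.4]
gripper_width: 0.0224
[0.514  0.0422 0.0715] [3.1405 0.0007 1.6898] 0.022874408078507373 [ 3.8538 -0.5862 -3.3734] 14.7667
```

View pics/sc14.png

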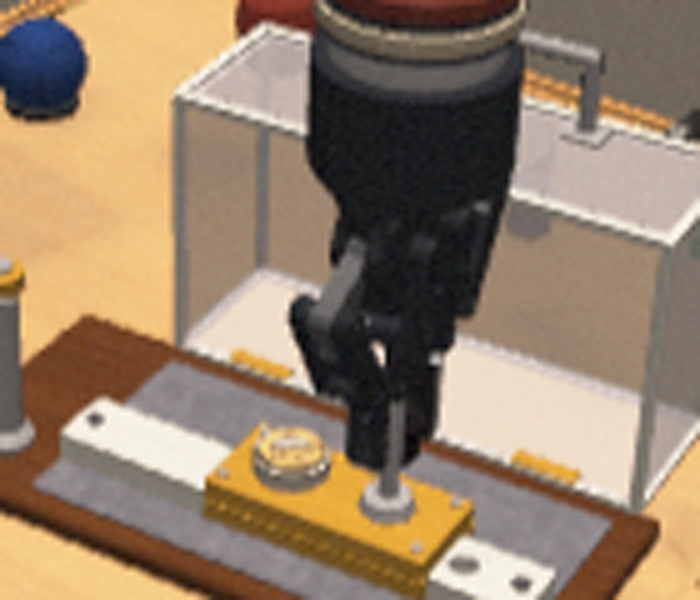

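The carriage has moved one hole: the hole at its right edge is now covered and one mouth plus the end screw remain at (465,565). I'll press down in steps.

```bash
python3 -m jog '[[0,0,0.25,0,0,0,2],[0,0,0.25,0,0,0,2],[0,0,0.25,0,0,0,2],[0,0,0,0,0,0,2],[0,0,0,0,0,0,2]]'
python3 -m jog '[[0,0,0.25,0,0,0,2],[0,0,0.25,0,0,0,2],[0,0,0,0,0,0,2],[0,0,0,0,0,0,2]]'
python3 -m jog '[[0,0,0.2,0,0,0,2],[0,0,0,0,0,0,2],[0,0,0,0,0,0,2]]'
```

```text
time_s: 15.18
eef_pos: [0.514, 0.0423, 0.0642]
orientation: [3.141, 0.0, 1.69]
force: [4.6, -1.2, -0.1]
gripper_width: 0.0221
time_s: 15.52
eef_pos: [0.514, 0.0423, 0.0593]
orientation: [3.141, 0.0, 1.69]
force: [3.9, -1.7, 3.2]
gripper_width: 0.0224
time_s: 15.77
eef_pos: [0.5143, 0.0423, 0.059]
orientation: [3.141, 0.0, 1.69]
force: [-1.6, -0.6, 12.6]
gripper_width: 0.0225
```

```bash
python3 -m jog '[[0,0,0.15,0,0,0,2],[0,0,0,0,0,0,2],[0,0,0,0,0,0,2]]'
python3 - <<'E'
from m import *
s=snap('scene')
c=s['frame'][200:270,265:345];cv2.imwrite('pics/sc15.png',cv2.resize(c,None,fx=9,fy=8.5,interpolation=cv2.INTER_CUBIC))
o=sensors.get_obs();print(o['eef_pos'],o['orientation'],o['gripper_width'],o['force'],o['ft_torque'],o['time_s'])
E
```

```text
time_s: 16.02
eef_pos: [0.5145, 0.0423, 0.0589]
orientation: [3.141, 0.0, 1.69]
force: [-5.3, 0.3, 20.4]
gripper_width: 0.0226
[0.5145 0.0423 0.0589] [3.1414 0.0003 1.6901] 0.022197142336827205 [-5.9079 -1.0373 20.6455] [-0.0931  0.879  -0.0147] 16.0667
```

View pics/sc15.png

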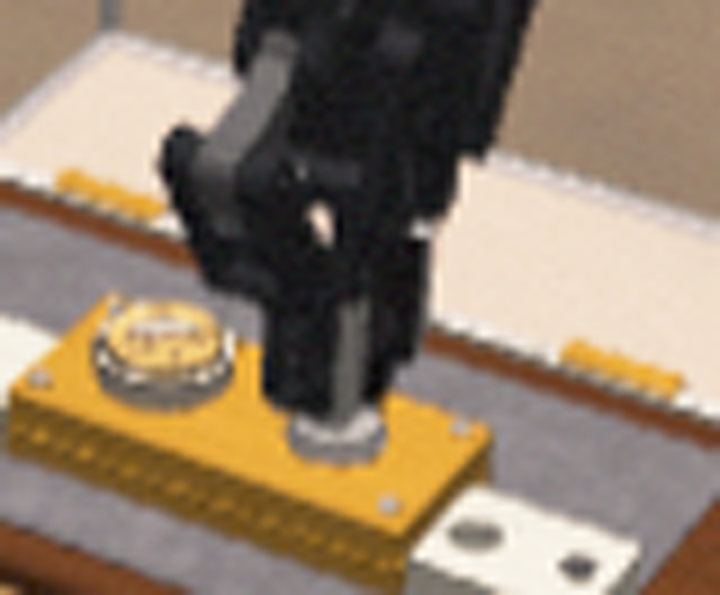

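```bash
python3 - <<'E'
from m import *
s=snap('scene')
def W(X,v=(.5293,.0848,.1179)): c,n=np.cos(v[2]),np.sin(v[2]); return np.array([v[0]+c*X[0]-n*X[1],v[1]+n*X[0]+c*X[1],X[2]])
f=cv2.resize(s['frame'][200:270,265:345],None,fx=9,fy=8.5,interpolation=cv2.INTER_CUBIC)
def P(X): 
    q=proj(s,W(X)); return tuple(int(a) for a in ((q[0]-265+.5)*9,(q[1]-200+.5)*8.5))
for dz,col in [(.0589,(0,0,255)),(.050,(0,255,0))]:
    for x in (-.0205-.0115,-.0205-.026,-.0205+.0115,-.0205+.026):
        a=P((x,-.040+.011,dz));b=P((x,-.040-.011,dz));cv2.line(f,a,b,col,1)
# bushing top circle & knob bottom circle(home)
for z,R,col in [(.05,.012,(255,0,0)),(.056,.0115,(255,0,255))]:
    pts=[P((-.0205+R*np.cos(k),-.040+R*np.sin(k),z)) for k in np.linspace(0,6.28,40)]
    cv2.polylines(f,[np.array(pts)],True,col,1)
cv2.imwrite('pics/ov.png',f)
E
```

```text
(no output)
```

View pics/ov.png

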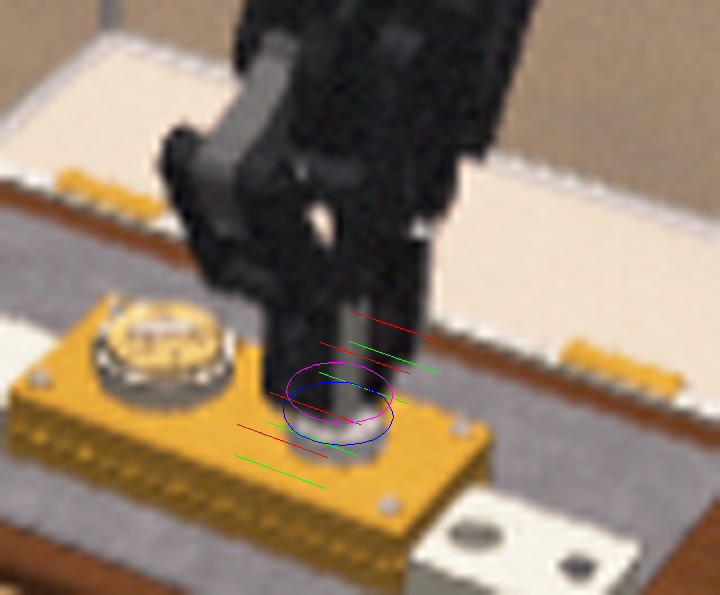

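The tips, at about (300,405), are above the bushing and clear of the movement, so the hard stop should be home. The fingers hide the gap under the knob, though, and the travel came out 1.4 mm short of nominal. I have time to check, so I'll release and look, then press from above with closed fingers.

```bash
python3 -m jog '[[0,0,-0.35,0,0,0,2],[0,0,0,0,0,0,4.5],[0,0,0,0,0,0,4.5],[0,0,0,0,0,0,4.5],[0,0,-2.5,0,0,0,4.5],[0,0,-2.5,0,0,0,3],[0,0,-2,0,0,0,0],[0,0,0,0,0,0,0],[0,0,0,0,0,0,0],[0,0,0,0,0,0,0],[0,0,0,0,0,0,0]]' 40
python3 - <<'E'
from m import *
s,t=meas('16',dict(plunger_knob=.0715))
c=s['frame'][190:270,265:345];cv2.imwrite('pics/sc16.png',cv2.resize(c,None,fx=8,fy=7,interpolation=cv2.INTER_CUBIC))
o=sensors.get_obs();print(o['eef_pos'],o['orientation'],o['gripper_width'],o['force'],o['time_s'])
E
```

```text
time_s: 17.03
eef_pos: [0.512, 0.0425, 0.1265]
orientation: [-3.137, -0.001, 1.69]
force: [-0.1, 0.5, -0.7]
gripper_width: 0.0001
plunger_knob s [303.9 239.1] 0.56 [0.5159 0.0412 0.0715]
[0.5128 0.0424 0.1276] [-3.1393 -0.0004  1.6898] 5.865127260540398e-05 [0.5212 0.0929 0.7684] 17.2333
```

View pics/sc16.png

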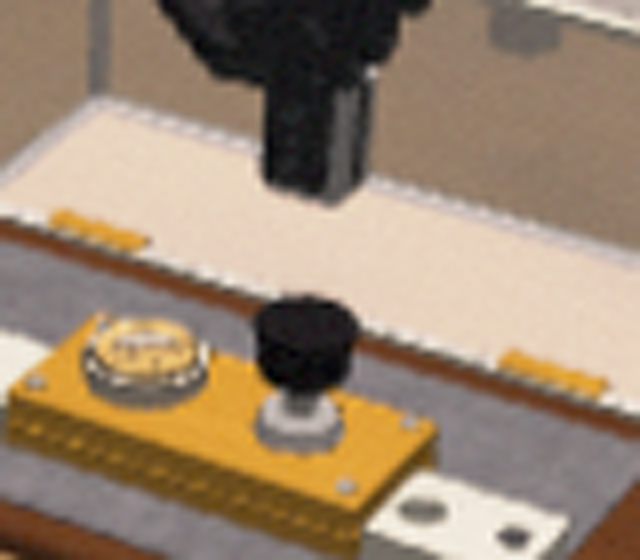

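The released knob, centred at (305,340), looks as it did at the start but one hole to the right. The closed fingers are above it, so I'll press from the top.

```bash
python3 -m jog '[[0,0.1,2,0,0,0,0],[0,0,1.5,0,0,0,0],[0,0,0.8,0,0,0,0],[0,0,0,0,0,0,0],[0,0,0,0,0,0,0]]'
python3 -m jog '[[0,0,0.2,0,0,0,0],[0,0,0,0,0,0,0],[0,0,0,0,0,0,0]]'
python3 -m jog '[[0,0,0.3,0,0,0,0],[0,0,0,0,0,0,0],[0,0,0,0,0,0,0]]'
python3 -m jog '[[0,0,0.2,0,0,0,0],[0,0,0,0,0,0,0],[0,0,0,0,0,0,0]]'
```

```text
time_s: 17.65
eef_pos: [0.5142, 0.0425, 0.0855]
orientation: [-3.14, -0.0, 1.69]
force: [-0.5, 0.1, 0.8]
gripper_width: -0.0001
time_s: 17.9
eef_pos: [0.5151, 0.0424, 0.0847]
orientation: [3.14, 0.0, 1.69]
force: [0.1, 0.0, -0.4]
gripper_width: -0.0002
time_s: 18.15
eef_pos: [0.5145, 0.0425, 0.0809]
orientation: [-3.142, 0.0, 1.69]
force: [-0.3, -0.8, 0.5]
gripper_width: -0.0
time_s: 18.4
eef_pos: [0.5147, 0.0425, 0.079]
orientation: [3.141, 0.0, 1.69]
force: [0.4, 0.4, 0.7]
gripper_width: -0.0001
```

```bash
python3 -m jog '[[0,0,0.2,0,0,0,0],[0,0,0,0,0,0,0],[0,0,0,0,0,0,0]]'
python3 -m jog '[[0,0,0.15,0,0,0,0],[0,0,0,0,0,0,0],[0,0,0,0,0,0,0]]'
python3 -m jog '[[0,0,0.15,0,0,0,0],[0,0,0,0,0,0,0],[0,0,0,0,0,0,0]]'
```

```text
time_s: 18.65
eef_pos: [0.5148, 0.0425, 0.0771]
orientation: [3.141, 0.0, 1.69]
force: [-0.1, 0.1, 2.7]
gripper_width: 0.0001
time_s: 18.9
eef_pos: [0.515, 0.0425, 0.076]
orientation: [3.141, 0.0, 1.69]
force: [-0.9, -0.9, 5.4]
gripper_width: 0.0003
time_s: 19.15
eef_pos: [0.5152, 0.0425, 0.0759]
orientation: [3.141, 0.0, 1.69]
force: [-5.7, 0.2, 12.7]
gripper_width: -0.0004
```

The hard stop is at z = 0.0759, which matches the knob-top height of 0.076 when home. I'll do a final check.

```bash
python3 - <<'E'
from m import *
s,t=meas('17',dict(eye_loupe=0,brass_ring=0,watch_strap=0,screwdriver=0,hood_handle=None))
c=s['frame'][130:290,195:425];cv2.imwrite('pics/sc17.png',cv2.resize(c,None,fx=3.4,fy=3.4,interpolation=cv2.INTER_CUBIC))
o=sensors.get_obs();print(o['eef_pos'],o['gripper_width'],o['force'],o['time_s'])
E
```

```text
eye_loupe s [369.7 285.2] 0.68 [ 0.5561 -0.0899  0.    ]
brass_ring s [357.8 298.8] 0.72 [ 0.5083 -0.0908  0.    ]
brass_ring t [353.5 200.3] 0.55 [ 0.5049 -0.0876  0.    ]
   tri [ 0.5064 -0.0894 -0.0001] 0.00444170296991002
watch_strap s [395.1 305.6] 0.75 [ 0.5364 -0.1522  0.    ]
watch_strap t [378. 189.] 0.43 [ 0.5365 -0.153   0.    ]
   tri [ 0.5362 -0.1526  0.0005] 0.0007031051435462245
screwdriver t [209.2 192.8] 0.39 [0.5154 0.2884 0.    ]
hood_handle s [320.  154.1] 0.63 
hood_handle t [289.2 118.8] 0.6 
   tri [0.6516 0.1013 0.1856] 0.0018936151843447976
[0.5152 0.0424 0.0759] 0.0003017135056245551 [-4.1441  0.157  12.6183] 19.75
```

View pics/sc17.png

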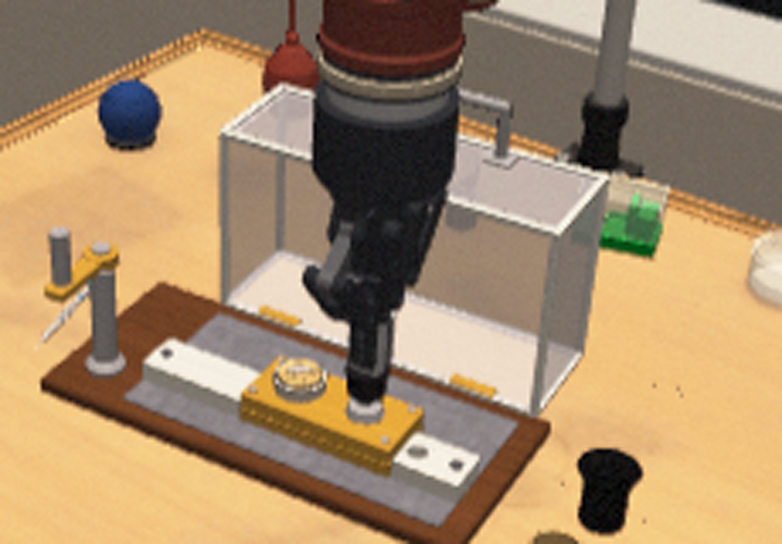

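The knob is pressed down onto the bushing at (365,400), the hood is upright, the latch is clear and the loose things are in place. I'll hand in.

```bash
python3 -c "
from bench import workorder
print(workorder.hand_in())"
```

```text
the job is handed in; nothing more can be done
None
```

I finished all the steps and handed the job in at about 20 s on the robot's clock, with the gripper still holding the plunger home. The hand-in gives no verdict.

- **Latch:** I swung it to about 1.6–1.7 rad, well clear of the hood.
- **Hood:** I opened it to about 1.55 rad. In the last pictures the handle was still at about 185 mm, which fits upright.
- **Carriage:** I gripped the knob, lifted it 8.5 mm (plunger near 14 mm) and slid the carriage 35 mm to the right.
- **Plunger:** I pressed it into the next hole. With the knob gripped, it stopped about 1.4 mm short of the expected travel. I let go and pressed again from above with closed fingers. It stopped hard at a height of 75.9 mm, against a nominal 76 mm for fully home, with about 12.6 N on the tool. The job was handed in with that push on.
- **Loose things:** All four were within about 8 mm of where they started, which is about the spread of the measurements. The last check found the loupe and the screwdriver in only one camera each. One early brass-ring reading and the final latch-peg reading were clear misdetections, so I judged the latch from the pictures.

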